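Lock the valuables box and hang up its key

TASK

Lock up the grey steel valuables box: push the raised shackle of its padlock down into the lock body until it clicks and stays down. Take the key with the wooden paddle out of its slotted block and leave it hanging by the hole in its paddle on the peg of the key stand. Leave the other things on the table where they are.

Things in the scene. Friction and masses are not known exactly. Their poses are not given: they have to be found in the camera images.
- strongbox: Grey painted steel box, lid closed, fixed to the table, 186 (x) x 246 (y) x 105 mm high. Origin on the table directly under the padlock, which stands on a bracket at the box's +y end; in this frame the box spans y = -15 to -261 mm, x = -93 to +93 mm. z up. The brass padlock body is 56 (x) x 28 (y) mm, its top 98 mm above the table; a lid tab over its +x half tops out at 103 mm.
- shackle_top (a point): Top of the padlock's steel shackle: the middle of the crown of an upside-down U of 9 mm round bar, legs 34 mm apart along the box's x axis. 156 mm above the table when open; 138 mm when locked. Axes as the box's.
- shackle (a joint): Downward travel of the shackle in m: 0 open (raised), 0.018 fully home (stop). A spring pushes it up until the hidden pawl catches: resistance rises from about 2 N to about 10 N half-way down; past about 14 mm the pawl snaps over and pulls it home, where it stays. Let go earlier and it springs back up.
- key_block: Wooden block with a slot, fixed to the table, 68 (x) x 36 (y) x 60 mm high; its slot, 48 (x) x 16 (y) mm and open at the top, holds the key upright. Origin at the centre of its underside, on the table; z up.
- key_centre (a point): Centre of the upright key, half-way up; z points up, from blade to paddle. It is 108 mm tall, 60 g: a steel blade 12 mm wide, 28 mm long, above it a wooden paddle 44 mm wide (x), 12 mm thick (y), 80 mm tall, its top 54 mm above this point. The lower paddle is inside the slot block; the top 55 mm stands clear and can be gripped across its 44 mm width.
- key_hole (a point): Centre of the round hole (21 mm diameter) through the paddle along y, 36 mm above key_centre and 18 mm below the paddle's top edge. Axes as the key's.
- key_stand: Key stand fixed to the table: dark steel base 70 (x) x 100 (y) x 10 mm; a wooden post 36 (x) x 24 (y) mm, front face at y = +18 mm, top 146 mm above the table; one straight steel peg, 7 mm diameter, at x = 0, leaving the post's front face towards -y and rising 15 degrees. Origin on the table at the centre of the base; z up.
- peg_root (a point): Point on the peg's centre line where it leaves the post, 130.5 mm above the table. Axes as the stand's.
- peg_tip (a point): Free end of the peg on its centre line (the rounded end goes 3.5 mm further), 60 mm horizontally from the root, 146 mm above the table. Axes as the stand's.
- tape: Roll of packing tape lying flat, 96 mm across, 48 mm high. Bystander; origin at its underside.
- parcel_small: Small cardboard parcel on the lid of the valuables box, 85 x 65 x 35 mm. Bystander; origin at its underside.
- cutter: Box cutter with a plain handle lying flat, 130 x 22 x 12 mm. Bystander; origin at its underside.
- scanner: Hand-held barcode scanner lying on the table, 185 x 60 x 50 mm. Bystander; origin at its underside.
- spare_lock: Small closed padlock lying flat, 58 x 34 x 18 mm; not part of the job. Bystander; origin at its underside.
- key: The whole key; origin at the lower end of its blade, 54 mm below key_centre.
Things that resemble listed ones, but are neither listed nor needed, are in the scene too. Of the things like the key, leave any that is blue or pink; of the rest the larger one is meant.

How it is judged:
By the outcome, as a careful person would: the job done as asked, in the order asked, and still so for the second after the job is handed in, with the robot touching nothing.
It also fails if it takes over 61 s, if anything falls off the work surface, if the arm or the gripper's body presses on something with over 40 N, if the wrist force passes 120 N, or if a joint passes its speed limit or range.

ROBOT

A 6-joint arm with a two-finger parallel gripper is mounted at the origin on the work surface. World frame = base frame: x ahead of the robot, y to its left, z up, the work surface at z = 0. Lengths are in m, angles in rad, forces in N, time in s.
With the tool pointing down it reaches from about 0.275 to 0.825 m from the base axis. Payload 4.9 kg.
Tool frame: the origin (TCP) lies midway between the tips of the shut fingers; the grasp point (between the pads) lies 19 mm behind it (bot.grip_depth is the distance from the TCP to the grasp point, in m); y points along the fingers, x is the direction in which the jaws open and shut, and the axes are right-handed (so a half turn about y gives the same grasp; the last joint's range is limited). The gripper opens to 85 mm and grips with 20 to 120 N. Pads are 22 mm wide; open, the fingers measure 114 mm over their backs; the gripper's body (76 mm by 85 mm) begins 54 mm behind the grasp point. The pads swing forward as they close: fully open they stand 13 mm farther back than shut.
Start: joints at [-1.443, 0.326, -0.193, 1.052, 0, 1.437], TCP at [0.142, -0.531, 0.231] pointing down, gripper open.
Joint ranges: [-2.65, 2.65], [-0.97, 1.79], [-1.3, 1.35], [-1.93, 2.1], [-1.47, 1.37], [-3.14, 3.14]. Speed limits (rad/s): [2.57, 2.57, 3.14, 3.14, 3.14, 3.14].

INTERFACE

Orientations are given as a unit quaternion [w, x, y, z].
In Python, from cell import bot gives the robot as it stands. Calls block until the motion is done:
- bot.move_pose(position, orientation): joint-space move of the TCP to a pose.
- bot.move_linear(position, speed=0.15, rotation=None, until_force=None): straight line of the TCP; rotation=None keeps the orientation; speed is the mean speed in m/s. With until_force (N) it stops when the force on the tool has changed by that much, and returns True; else False.
- bot.goto_joints(angles): joint-space move.
- bot.set_gripper(opening, grasp_force=None): opening from 0.0 (shut) to 1.0 (fully open); grasp_force is the grip in N (None keeps the last); returns when the fingers have stopped.
- bot.wait(seconds).
- bot.solve_ik(position, orientation): joint angles nearest the present ones, or None.
- bot.camera(name): name is "side" or "top"; returns the picture (420x560x3 uint8, red, green, blue); there is no depth.
- bot.calibration(name): a dict with "mtx" (3x3 intrinsics, pixels), "extrinsics" (4x4, takes a point from world to camera coordinates). Camera axes: x right, y down, z forward; pixel columns grow to the right and rows downward; lengths in m; the calibration is good to about 2 mm. A picture is of the moment at which its call begins. calibration takes no time and is no camera call.
A pose or a line that the arm cannot do raises bot.PlanningError and nothing moves.
- bot.close_job(): hands the job in, once; it reports no verdict.
Trained networks look in the newest picture that a camera, given by its name, has taken for a name from the list of things; names that differ only in an ending like _2 or _b are one class to them, and where a whole thing is asked for, a point or a joint stands for the part that bears it (a point fixed in the world has none). Each returns a list of dicts, best first, with "confidence" (0 to 1); they miss things now and then, are a little off and sometimes report something else, mostly with a low value. They report only what shows in the picture. A call takes as long as a camera call. They do not tell look-alikes from the thing itself.
- bot.search_frame(camera, thing): "bbox" ([left, top, width, height] in pixels, round what is visible of it).
Readings, each from a call of its own:
- bot.read_clock(): time.
- bot.read_joint_positions(): joint angles.
- bot.read_joint_vel(): joint speeds.
- bot.read_joint_efforts(): joint torques, N m.
- bot.read_position(): TCP position.
- bot.read_tool_rot(): TCP orientation.
- bot.read_ft_force(): force on the tool from outside, world axes, zero at the start.
- bot.read_moment(): the same for the moment, N m.
- bot.read_gripper_width(): opening from 0.0 (shut) to 1.0 (fully open).
Only numpy, scipy, OpenCV 4.12 (cv2) and the standard library are available. Lean on these libraries where they do the work, as an engineer would, in place of code of your own. Each camera call takes 0.05 s, during which the arm holds its last target. There are 200 camera calls.

## Working session

There is one attempt and no reset: what is moved stays moved. The work goes in short steps, each a Python script; the robot and the scene stay as the last script left them, time stands still between calls to the robot, and variables do not carry over. Pictures are saved under pics/ and viewed, about 8 in all and at most 12, crops included, and the job is handed in when it is done.

```bash
mkdir -p pics; ls; python3 - <<'E'
from cell import bot
import cv2, numpy as np
np.set_printoptions(precision=4,suppress=True)
for c in ("side","top"):
    im=bot.camera(c); cv2.imwrite(f"pics/{c}0.png",cv2.resize(im[:,:,::-1],(800,600),interpolation=cv2.INTER_CUBIC))
    k=bot.calibration(c); print(c,k["mtx"],k["extrinsics"])
    for t in ("strongbox","shackle_top","key_block","key_centre","key_hole","key_stand","peg_root","peg_tip"):
        print(t,[(np.round(d["bbox"],1).tolist(),round(d["confidence"],2)) for d in bot.search_frame(c,t)])
print(bot.read_clock(),bot.read_tool_rot())
E
```

```text
pics
side [[540.1464   0.     276.5263]
 [  0.     540.1464 216.9392]
 [  0.       0.       1.    ]] [[ 0.9618 -0.273  -0.0194 -0.5709]
 [-0.1608 -0.5065 -0.8471  0.188 ]
 [ 0.2215  0.8179 -0.5311  1.2289]
 [ 0.      0.      0.      1.    ]]
strongbox [([223.1, 250.4, 122.5, 152.2], 0.89), ([285.6, 203.0, 32.4, 33.0], 0.63)]
shackle_top [([274.2, 251.9, 23.9, 20.1], 0.63)]
key_block [([214.1, 215.7, 26.3, 22.1], 0.88)]
key_centre [([217.3, 196.6, 21.3, 24.3], 0.87), ([224.4, 224.6, 13.3, 28.8], 0.7), ([251.0, 188.2, 16.9, 37.5], 0.68), ([185.5, 207.8, 12.1, 29.2], 0.58), ([265.8, 170.8, 23.0, 39.8], 0.31)]
key_hole [([249.1, 191.3, 19.6, 34.2], 0.9), ([217.3, 194.7, 16.4, 24.8], 0.6), ([223.7, 227.7, 15.5, 28.0], 0.56), ([185.4, 210.7, 9.6, 27.5], 0.55)]
key_stand [([207.8, 152.6, 39.4, 57.9], 0.78), ([281.1, 204.5, 37.8, 32.1], 0.74)]
peg_root [([211.5, 149.4, 35.0, 59.5], 0.73)]
peg_tip [([210.8, 150.8, 34.1, 57.8], 0.91), ([330.7, 232.8, 18.5, 13.5], 0.49)]
top [[416.9775   0.     285.874 ]
 [  0.     416.9775 213.1093]
 [  0.       0.       1.    ]] [[ 0.0223 -0.9996  0.0193 -0.0473]
 [-0.9995 -0.0227 -0.0213  0.5626]
 [ 0.0217 -0.0188 -0.9996  1.0446]
 [ 0.      0.      0.      1.    ]]
strongbox [([337.9, 182.7, 139.0, 107.0], 0.67)]
shackle_top [([116.7, 208.6, 65.0, 36.4], 0.58), ([354.0, 207.4, 8.7, 18.4], 0.5)]
key_block [([214.9, 230.1, 25.3, 27.9], 0.77)]
key_centre [([210.2, 192.8, 11.0, 19.7], 0.59), ([216.7, 233.8, 13.0, 21.1], 0.45), ([254.0, 236.2, 8.0, 18.3], 0.4), ([354.0, 207.3, 8.7, 17.7], 0.22)]
key_hole [([208.1, 195.2, 12.4, 17.2], 0.62), ([255.5, 243.3, 4.5, 9.3], 0.59), ([213.9, 233.4, 17.2, 21.4], 0.5)]
key_stand [([120.4, 205.0, 60.7, 42.7], 0.93), ([117.4, 144.4, 79.4, 29.8], 0.25)]
peg_root [([120.5, 206.4, 58.0, 38.0], 0.77)]
peg_tip [([119.3, 206.3, 61.7, 40.7], 0.69)]
0.9 [-0.561   0.561  -0.4305  0.4305]
```

View pics/side0.png

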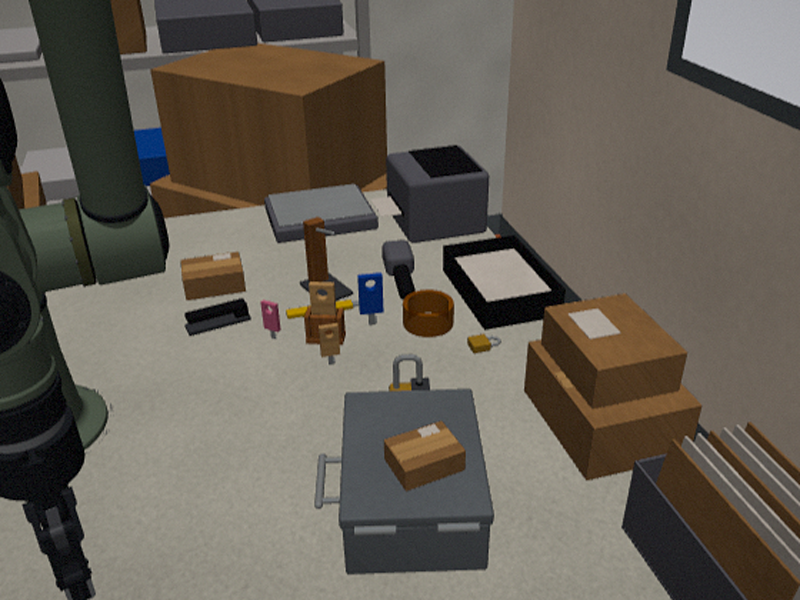

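View pics/top0.png

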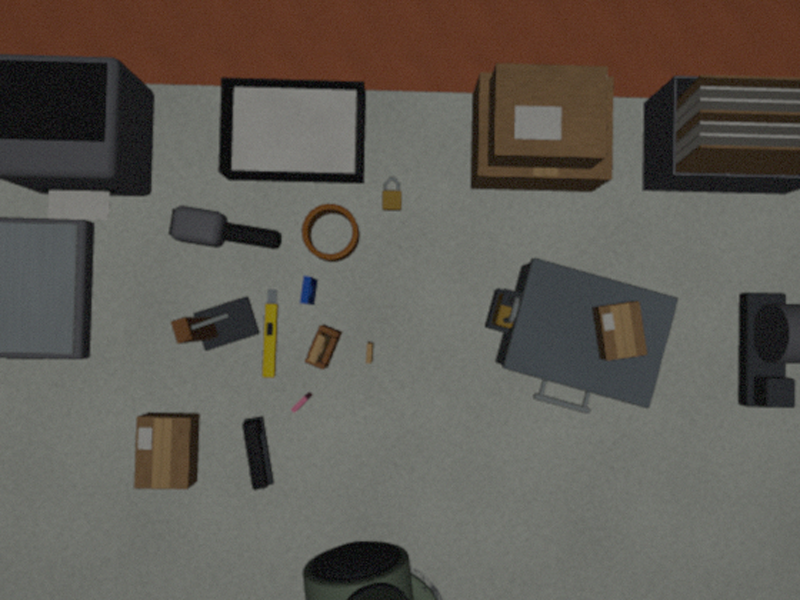

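The side view shows the box with its raised shackle at (408,360), the big wooden key in the block at (322,300), a smaller decoy below it at (330,340), and the post and peg at (320,232). In the top view the stand is at (215,325), the block at (323,347) and the padlock at (505,312). Next I'll enlarge these.

```bash
python3 - <<'E'
from cell import bot
import cv2, numpy as np
def avg(c,n=6): return np.mean([bot.camera(c).astype(float) for _ in range(n)],0)
t=avg("top"); s=avg("side")
np.save("top.npy",t); np.save("side.npy",s)
def crop(im,x0,y0,w,h,f): 
    o=cv2.resize(im[y0:y0+h,x0:x0+w],None,fx=f,fy=f,interpolation=cv2.INTER_CUBIC)
    return np.clip(o*1.6,0,255).astype(np.uint8)[:,:,::-1]
cv2.imwrite("pics/s1.png",crop(s,195,148,120,132,4.5).copy())
a=crop(t,115,190,160,75,5); b=crop(t,335,178,160,45,5)
cv2.imwrite("pics/t1.png",np.vstack([a,b]))
E
```

```text
(no output)
```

View pics/s1.png

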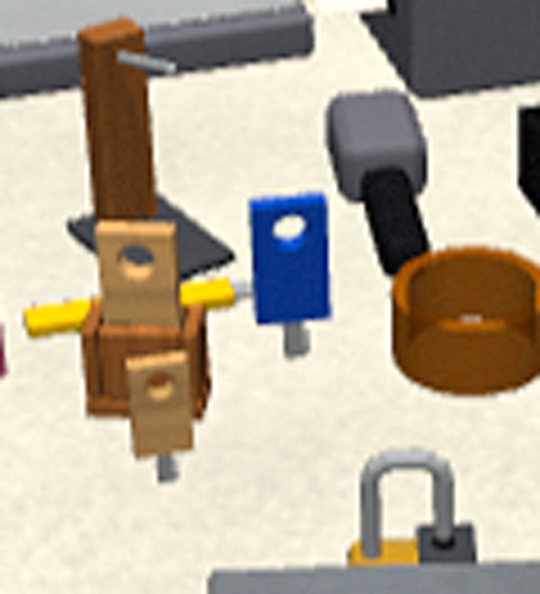

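View pics/t1.png

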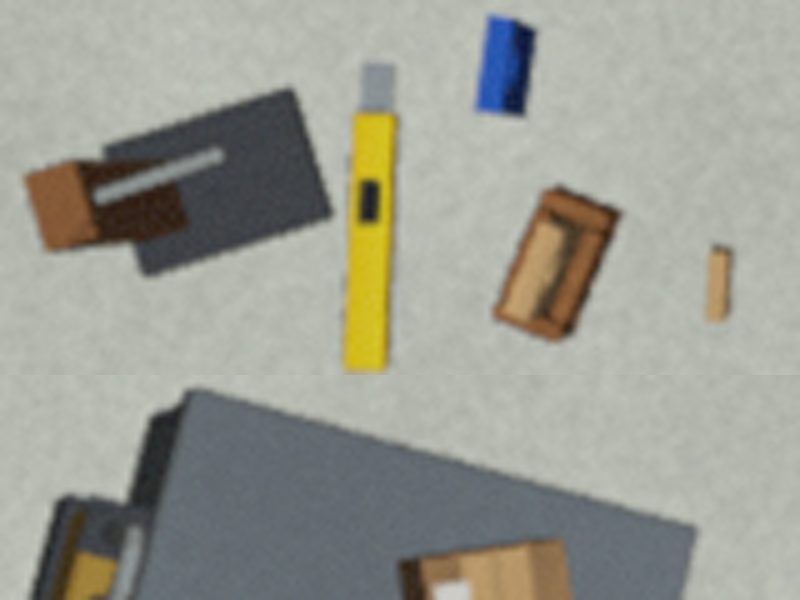

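The crops give clear corner points for the stand, block, key, lid and shackle. I'll fit the poses from both views.

```bash
cat > h.py <<'E'
from cell import bot
import numpy as np, cv2
from scipy.optimize import least_squares
from scipy.spatial.transform import Rotation as Ro
np.set_printoptions(precision=4,suppress=True)
C={c:bot.calibration(c) for c in ("top","side")}
def proj(c,P):
    E=C[c]["extrinsics"]
    return cv2.projectPoints(np.asarray(P,float).reshape(-1,3),cv2.Rodrigues(E[:3,:3])[0],E[:3,3],C[c]["mtx"],None)[0][:,0]
def place(p,L): # p=x,y,yaw,z
    c,s=np.cos(p[2]),np.sin(p[2]); L=np.asarray(L)
    return np.c_[c*L[:,0]-s*L[:,1]+p[0], s*L[:,0]+c*L[:,1]+p[1], L[:,2]+p[3]]
def fit(obs,p0,nz=True):
    """obs: list (cam, local mm xyz, pixel)"""
    def res(p):
        q=np.r_[p,0] if nz else p
        return np.concatenate([proj(c,place(q,[np.array(l)/1000.]))[0]-px for c,l,px in obs])
    r=least_squares(res,p0[:3] if nz else p0,loss="soft_l1",x_scale=[.1,.1,.3]+([] if nz else [.1]))
    return r.x,res(r.x).reshape(-1,2)
def quat(psi): # tool down, jaw direction at yaw psi
    x=np.array([np.cos(psi),np.sin(psi),0]); y=np.array([0,0,-1.])
    q=Ro.from_matrix(np.c_[x,y,np.cross(x,y)]).as_quat(); return q[[3,0,1,2]]
E
cat > m.py <<'E'
from h import *
T=lambda u,v:np.array([115+u/5,190+v/5]); S=lambda u,v:np.array([195+u/4.5,148+v/4.5])
st=[("top",l,T(*p)) for l,p in [((35,-50,10),(290,90)),((35,50,10),(105,148)),((-35,-50,10),(330,215)),((-35,50,10),(150,275)),
 ((18,42,146),(27,175)),((18,18,146),(77,162)),((-18,18,146),(97,238)),((-18,42,146),(50,250)),((0,-63,146.8),(222,153))]]
st+=[("side",l,S(*p)) for l,p in [((0,18,130.5),(121,59)),((0,-45,146.8),(174,68)),((-18,18,146),(84,40)),((18,18,146),(145,30)),((35,-50,10),(233,258))]]
# peg root at front face y=18 -> tip y=-42, end -45.4
st=[(c,(0,-45.4,146.8) if l[0]==0 and l[1]<0 else l,p) for c,l,p in st]
r=fit(st,[.55,.3,.32]); print("stand",r[0]);print(r[1].T)
bl=[("top",l,T(*p)) for l,p in [((34,18,60),(556,187)),((-34,18,60),(494,318))]]
bl+=[("side",(-34,-18,60),S(105,332)),("side",(34,-18,60),S(207,325)),("side",(-34,-18,0),S(88,413))][1:2]
r2=fit(bl,[.5,.15,-.44]); print("block",r2[0]);print(r2[1].T)
k=[("top",l,T(*p)) for l,p in [((22,6,54),(548,222)),((22,-6,54),(571,230)),((-22,-6,54),(531,318)),((-22,6,54),(505,308))]]
k+=[("side",l,S(*p)) for l,p in [((-22,-6,54),(97,222)),((22,-6,54),(176,224)),((0,-6,36),(136,261))]]
r3=fit(k,[.5,.15,-.44,.061],False); print("key",r3[0]);print(r3[1].T)
b=[("top",l,p) for l,p in [((93,-15,105),(374,181.4)),((93,-261,105),(474.4,208)),((-93,-261,105),(454.3,284.9)),((-93,-15,105),(353,257))]]
b+=[("side",(0,0,151.5),S(408,459))]
r4=fit(b,[.55,-.15,-.25]); print("box",r4[0]);print(r4[1].T)
np.savez("poses.npz",stand=r[0],key=r3[0],box=r4[0],block=r2[0])
E
python3 m.py; cat >> h.py <<'E'
try: D=dict(np.load("poses.npz"))
except Exception: D={}
E
```

```text
stand [0.5239 0.2821 0.3401]
[[ 0.53   -0.8224  1.1787 -1.1895 -0.7252 -0.1072  0.9923 -0.2284  1.3234
  -1.1745 -1.574   1.0318 -1.3786 -0.4342]
 [-1.47   -0.5753  0.1451  0.7159 -0.1253 -0.985  -0.4084  0.6638 -0.4343
  -0.1195  0.6775  0.8264 -0.3785 -1.4926]]
block [ 0.4892  0.1058 -0.3335]
[[-1.5766  0.759  -2.7564]
 [-0.9429 -0.3399  2.5874]]
key [ 0.4905  0.1064 -0.3963  0.0708]
[[-0.1544  0.172   0.0635  0.3298 -1.025  -1.3364 -0.5796]
 [-1.2113 -0.6231 -0.1376 -0.3265  0.3335  0.6491 -1.7778]]
box [ 0.5588 -0.1946 -0.2519]
[[-0.4984  1.5242  0.6204 -1.0864 -0.9894]
 [-2.7329 -0.2853  0.8235 -0.2118  0.1236]]
```

```bash
cat > a.py <<'E'
from h import *
b=D["box"]; xy=b[:2]
best=None
for psi in (b[2],b[2]+np.pi):
    j=bot.solve_ik([*xy,.20],quat(psi)); print(psi,j)
    if j is not None and (best is None or abs(j[5])<best[0]): best=(abs(j[5]),psi)
psi=best[1]
bot.set_gripper(0.0,40)
bot.move_pose([*xy,.24],quat(psi))
bot.move_linear([*xy,.175])
print(bot.read_clock(),bot.read_ft_force())
S=np.mean([bot.camera("side").astype(float) for _ in range(3)],0);T=np.mean([bot.camera("top").astype(float) for _ in range(2)],0)
cr=lambda im,x,y:np.clip(cv2.resize(im[y:y+80,x:x+80],None,fx=5,fy=5,interpolation=cv2.INTER_CUBIC)*1.6,0,255)[:,:,::-1]
print(proj("side",[*xy,.175]),proj("top",[*xy,.175]))
cv2.imwrite("pics/sh.png",np.hstack([cr(S,245,200),cr(T,320,175)]))
E
python3 a.py
```

```text
-0.2519255308250577 [-0.4598  0.4243 -0.1284  1.0181  0.      1.3629]
2.8896671227647355 [-0.4598  0.4243 -0.1284  1.0181  0.     -1.7787]
4.7833 [0.4787 0.2997 0.3808]
[[284.5465 240.7295]] [[362.6637 215.3703]][ WARN:0@7.495] global loadsave.cpp:1063 imwrite_ Unsupported depth image for selected encoder is fallbacked to CV_8U.
```

View pics/sh.png

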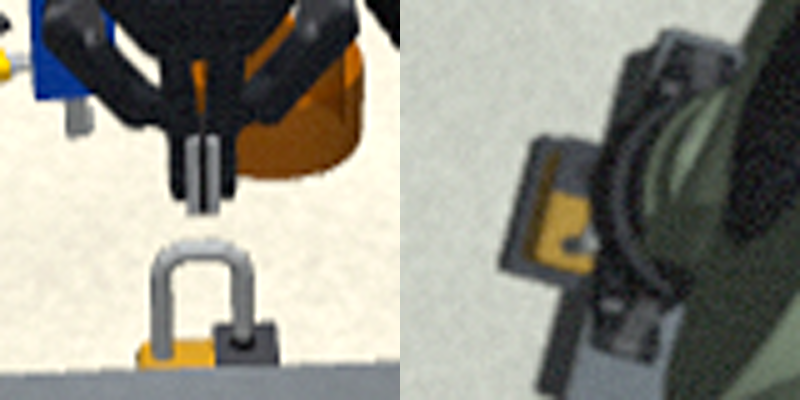

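The side view shows the shut fingers at (203,205), centred over the crown at (202,245). The top view shows the −x leg entering the brass at crop (575,242). I'll check y against that leg.

```bash
python3 - <<'E'
from h import *
b=D["box"]; q=np.r_[b,0]
for l in [(-17,0,98),(-17,0,150),(17,0,150),(0,0,156),(-28,14,98),(-28,-14,98)]: print(l,proj("top",place(q,[np.array(l)/1e3])),proj("side",place(q,[np.array(l)/1e3])))
print(proj("side",place(q,[[0,0,.156]]))-proj("side",place(q,[[0,.008,.156]])), bot.read_position())
t=np.load("top.npy")[185:245,335:385]; cv2.imwrite("pics/c.png",np.clip(cv2.resize(t,None,fx=9,fy=9,interpolation=cv2.INTER_CUBIC)*1.8,0,255).astype(np.uint8)[:,:,::-1])
E
```

```text
(-17, 0, 98) [[353.9148 222.9924]] [[276.9235 270.9896]]
(-17, 0, 150) [[358.2616 223.0491]] [[276.4452 250.9646]]
(17, 0, 150) [[362.4059 208.0625]] [[292.9232 250.4676]]
(0, 0, 156) [[360.8819 215.5095]] [[284.6524 248.3411]]
(-28, 14, 98) [[346.8129 225.9414]] [[271.6071 267.1106]]
(-28, -14, 98) [[358.4721 229.2276]] [[271.8338 275.2714]]
[[0.1446 2.2426]] [ 0.5595 -0.195   0.1761]
```

View pics/c.png

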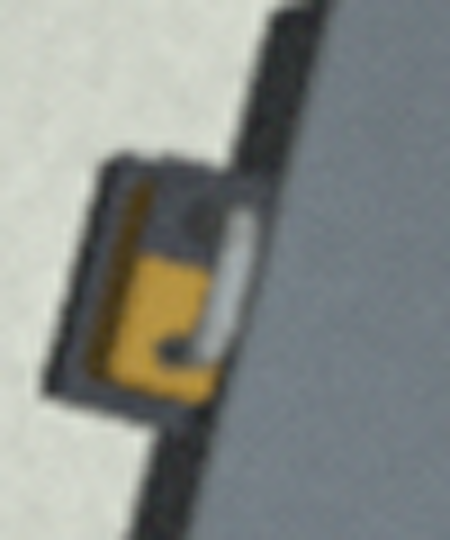

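The crown is at crop (227,285), which is full-image (360.2,216.7). The fit predicts (360.9,215.5), so they agree to about 2–3 mm. I'll press now.

```bash
python3 - <<'E'
from h import *
b=D["box"]; xy=b[:2]+[-.001,0]
h=bot.move_linear([*xy,.1375],speed=.03,until_force=28); print(h,bot.read_position(),bot.read_ft_force())
if not h:
    h=bot.move_linear([*xy,.133],speed=.02,until_force=25); print(h,bot.read_position(),bot.read_ft_force())
bot.move_linear([*xy,.24]); print(bot.read_ft_force(), bot.read_clock())
# go to key
k=D["key"]; psi=min([k[2],k[2]+np.pi],key=lambda p:abs(bot.solve_ik([k[0],k[1],.24],quat(p))[5])); print("psi",psi)
bot.set_gripper(.85)
bot.move_pose([k[0],k[1],.24],quat(psi)); bot.move_linear([k[0],k[1],.16])
print(bot.read_clock(),bot.read_position())
S=np.mean([bot.camera("side").astype(float) for _ in range(3)],0);T=np.mean([bot.camera("top").astype(float) for _ in range(2)],0)
cr=lambda im,x,y,w,h:np.clip(cv2.resize(im[y:y+h,x:x+w],None,fx=4,fy=4,interpolation=cv2.INTER_CUBIC)*1.6,0,255).astype(np.uint8)[:,:,::-1]
cv2.imwrite("pics/k.png",np.hstack([cr(S,195,145,125,145),cr(T,190,190,70,145)]))
E
```

```text
False [ 0.5577 -0.1946  0.1378] [-2.0806  1.6273  6.212 ]
True [ 0.5576 -0.1946  0.1377] [-2.2117  2.3534  8.3106]
[-0.1176 -0.0772 -0.5841] 7.5083
psi 2.745283243159651
10.9917 [0.491  0.1063 0.1605]
```

View pics/k.png

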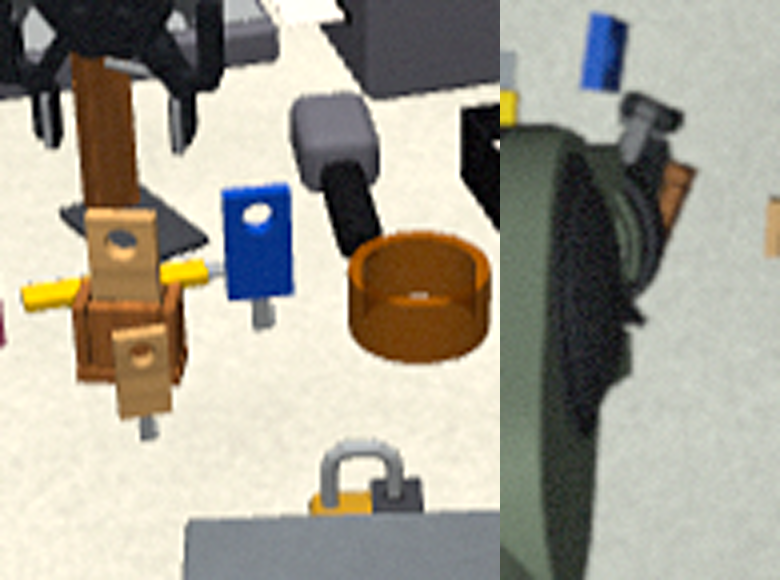

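The shackle crown has dropped from row 248 to row 255, about 18 mm, so it stays locked. The fingertips straddle the key at crop (48,145) and (182,150). Now I'll check the camera bias against the fingertip midpoint, correct for it and grasp.

```bash
python3 - <<'E'
from h import *
p=np.array(bot.read_position()); k=D["key"]
q=k.copy()
print("tip proj",proj("side",p+[0,0,.01]),"obs",(223.75,182), "keytop",proj("side",place(q,[[0,-.006,.054]])),"obs",(195+122.5/4,145+209/4))
u=np.array([np.cos(k[2]),np.sin(k[2])])
xy=k[:2]+u*.0015
bot.move_linear([*xy,.115],speed=.1)
z=.087
h=bot.move_linear([*xy,z],speed=.06,until_force=12); print(h,bot.read_position(),bot.read_clock())
S=np.mean([bot.camera("side").astype(float) for _ in range(3)],0)
cv2.imwrite("pics/g.png",np.clip(cv2.resize(S[150:260,185:285],None,fx=5,fy=5,interpolation=cv2.INTER_CUBIC)*1.6,0,255).astype(np.uint8)[:,:,::-1])
E
```

```text
tip proj [[223.5633 180.6233]] obs (223.75, 182) keytop [[224.137  198.0462]] obs (225.625, 197.25)
False [0.4918 0.1058 0.0868] 12.4583
```

View pics/g.png

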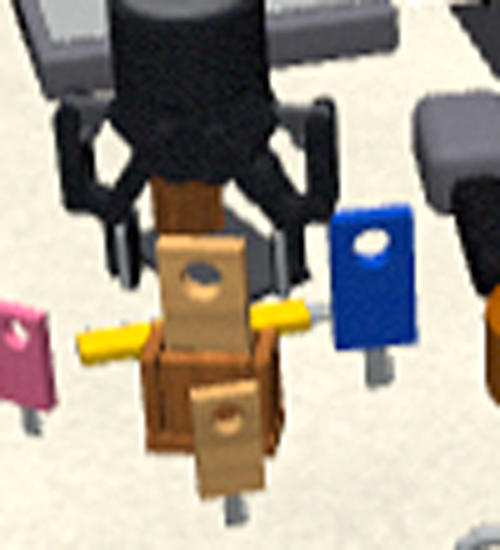

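The fingers straddle the key evenly: inner faces at crop 135 and 275, key from 160 to 243. I'll go slightly lower, grip and lift.

```bash
python3 - <<'E'
from h import *
p=np.array(bot.read_position())
print(bot.move_linear([p[0],p[1],.078],speed=.05,until_force=10))
bot.set_gripper(0.2,40); w=bot.read_gripper_width(); print("w",w,bot.read_ft_force())
p=np.array(bot.read_position())
print(bot.move_linear([p[0],p[1],.22],speed=.12),bot.read_gripper_width(),bot.read_ft_force(),bot.read_clock())
p=np.array(bot.read_position())
S=np.mean([bot.camera("side").astype(float) for _ in range(3)],0);T=np.mean([bot.camera("top").astype(float) for _ in range(2)],0)
np.savez("lift.npz",S=S,p=p)
print(p,"tcp px",proj("side",p))
cv2.imwrite("pics/l.png",np.clip(cv2.resize(S[120:240,175:285],None,fx=5,fy=5,interpolation=cv2.INTER_CUBIC)*1.6,0,255).astype(np.uint8)[:,:,::-1])
E
```

```text
False
w 0.5180973920962743 [-0.9763  1.2204  1.6565]
False 0.5153616419719307 [ 0.2597 -0.157  -1.0802] 14.6333
[0.4917 0.106  0.2193] tcp px [[222.3763 163.0573]]
```

View pics/l.png

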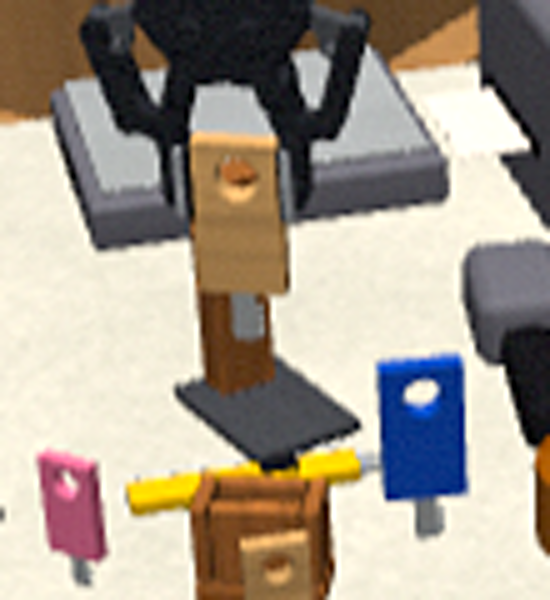

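The key is held upright, with its hole at crop (239,180) and blade tip at (248,340). I'll fit its height and offset relative to the TCP.

```bash
python3 - <<'E'
from h import *
p=np.load("lift.npz")["p"]; k=D["key"]
L=lambda u,v:np.array([175+u/5,120+v/5])
obs=[((-22,-6,54),L(191,136)),((22,-6,54),L(277,138)),((0,-6,36),L(238.5,180)),((-22,-6,-26),L(193,288)),((22,-6,-26),L(290,293)),((0,0,-54),L(249,339))]
# unknown: dx along jaw, z, roll in plane ; y fixed at tcp
u=np.array([np.cos(k[2]),np.sin(k[2])])
def res(a):
    out=[]
    for l,px in obs:
        l=np.array(l)/1e3; c,s=np.cos(a[2]),np.sin(a[2])
        l=np.array([c*l[0]+s*l[2],l[1],-s*l[0]+c*l[2]])
        out.append(proj("side",place([p[0]+a[0]*u[0],p[1]+a[0]*u[1],k[2],a[1]],[l]))[0]-px)
    return np.concatenate(out)
r=least_squares(res,[0,.2,0],x_scale=[.01,.1,.1]); print(r.x,"centre-tcp z",r.x[1]-p[2],"hole-tcp",r.x[1]+.036-p[2]); print(r.fun.reshape(-1,2).T)
s=D["stand"]
for psi in (s[2],s[2]+np.pi):print(bot.solve_ik([s[0],s[1],.22],quat(psi)))
print(bot.read_joint_positions())
for l in ((0,18,130.5),(0,-42,146)): print(place(np.r_[s,0],[np.array(l)/1e3]))
E
```

```text
[0.0019 0.2074 0.0203] centre-tcp z -0.011877772163107814 hole-tcp 0.02412222783689219
[[-0.475   0.5672 -0.469   1.1515 -0.5888 -0.1671]
 [ 0.5617  1.1196 -0.8722 -0.0247  0.0022 -0.8843]]
[ 0.37    0.4168 -0.0872  1.0667  0.      1.6007]
[ 0.37    0.4168 -0.0872  1.0667  0.     -1.5409]
[ 0.0655  0.2495 -0.3304  0.9919  0.     -1.109 ]
[[0.5179 0.2991 0.1305]]
[[0.5379 0.2425 0.146 ]]
```

```bash
cat > g.py <<'E'
from h import *
s=D["stand"]; PSI=s[2]+np.pi
def tcp(x,y,holez,dz=.024): # stand-local mm -> TCP world
    w=place(np.r_[s,0],[[x/1e3,y/1e3,0]])[0]; return [w[0],w[1],holez/1e3-dz]
E
python3 - <<'E'
from g import *
bot.move_pose(tcp(0,-68,226),quat(PSI)); bot.move_linear(tcp(0,-68,153),speed=.12)
p=np.array(bot.read_position()); print(p,bot.read_clock())
S=np.mean([bot.camera("side").astype(float) for _ in range(4)],0);T=np.mean([bot.camera("top").astype(float) for _ in range(2)],0)
np.savez("ins.npz",S=S,T=T)
W=lambda x,y,z:place(np.r_[s,0],[[x/1e3,y/1e3,z/1e3]])
print("hole",proj("side",W(0,-68,153)),"tip",proj("side",W(0,-42,146)),"root",proj("side",W(0,18,130.5)))
cr=lambda im,x,y,w,h,f:np.clip(cv2.resize(im[y:y+h,x:x+w],None,fx=f,fy=f,interpolation=cv2.INTER_CUBIC)*1.6,0,255).astype(np.uint8)[:,:,::-1]
cv2.imwrite("pics/i.png",cr(S,195,135,70,80,7))
E
```

```text
[0.5471 0.2177 0.1298] 16.225
hole [[236.341  164.7045]] tip [[231.4599 163.609 ]] root [[220.7144 160.9916]]
```

View pics/i.png

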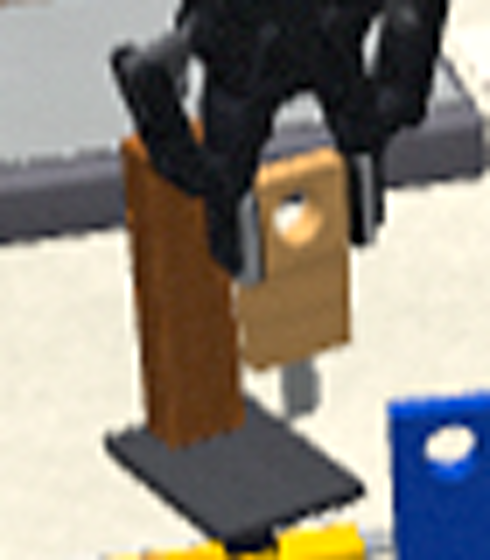

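The hole shows at crop (298,218), full-image (237.6,166.1), about 1 px lower than modelled. The peg was seen about 1.4 px to the right of its model. I'll shift 1.5 mm in +x, raise 2.5 mm, and insert under force guard.

```bash
sed -i 's/dz=.024/dz=.0215/' g.py; python3 - <<'E'
from g import *
line=lambda y:146-(y+42)*np.tan(np.radians(15))
bot.move_linear(tcp(1.5,-68,line(-68)),speed=.05)
h=bot.move_linear(tcp(1.5,-36,line(-36)),speed=.05,until_force=4)
p=np.array(bot.read_position()); print(h,p,bot.read_ft_force(),bot.read_moment(),bot.read_clock())
S=np.mean([bot.camera("side").astype(float) for _ in range(4)],0);T=np.mean([bot.camera("top").astype(float) for _ in range(4)],0)
cr=lambda im,x,y,w,h,f:np.clip(cv2.resize(im[y:y+h,x:x+w],None,fx=f,fy=f,interpolation=cv2.INTER_CUBIC)*1.6,0,255).astype(np.uint8)[:,:,::-1]
cv2.imwrite("pics/i2.png",np.hstack([cr(S,205,140,50,60,8),cr(T,120,190,50,60,8)]))
E
```

```text
False [0.5374 0.2487 0.1229] [ 0.7551 -0.0631  0.0505] [ 0.0252 -0.0848  0.0039] 17.5917
```

View pics/i2.png

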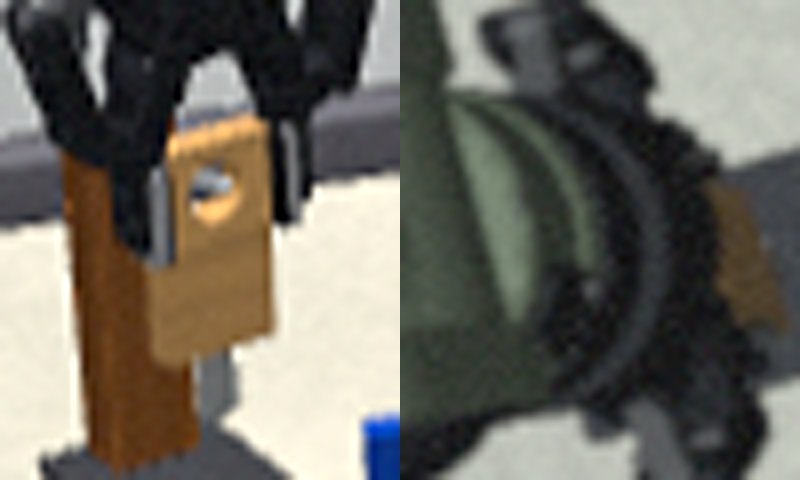

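A grey peg end shows inside the hole at crop (205,185), and there was no contact force. I'll continue along the peg under guard.

```bash
python3 - <<'E'
from g import *
line=lambda y:146-(y+42)*np.tan(np.radians(15))
for y in (-20,-4):
    h=bot.move_linear(tcp(1,y,line(y)),speed=.04,until_force=4)
    print(y,h,bot.read_position(),np.array(tcp(1,y,line(y))),bot.read_ft_force(),bot.read_moment())
    if h: break
print(bot.read_clock())
# lower to feel the peg
if not h:
    p=np.array(bot.read_position())
    h=bot.move_linear(p-[0,0,.010],speed=.02,until_force=2.5); print("down",h,p[2]-bot.read_position()[2],bot.read_ft_force())
E
```

```text
-20 False [0.5314 0.2638 0.1185] [0.5315 0.2636 0.1186] [-0.4988  0.1999 -0.441 ] [-0.0087 -0.0126 -0.0478]
-4 False [0.526  0.2788 0.1142] [0.5261 0.2787 0.1143] [-0.2716  0.4005 -1.0041] [ 0.014  -0.0183  0.0091]
19.125
down True 0.006059607190906757 [ 0.6691 -0.2178  2.9181]
```

Lowering 6 mm made contact, as expected when the hole's top edge rests on the peg, so the key is threaded. Now I'll release and retreat.

```bash
python3 - <<'E'
from g import *
bot.set_gripper(.75); bot.wait(.4); print(bot.read_gripper_width(),bot.read_ft_force())
p=np.array(bot.read_position())
h=bot.move_linear(p+[0,0,.10],speed=.1,until_force=4); print(h,bot.read_position(),bot.read_ft_force())
if not h:
    bot.move_linear(p+[-.10,-.12,.12],speed=.2); bot.wait(1.0)
S=np.mean([bot.camera("side").astype(float) for _ in range(4)],0);T=np.mean([bot.camera("top").astype(float) for _ in range(4)],0)
cr=lambda im,x,y,w,h,f:np.clip(cv2.resize(im[y:y+h,x:x+w],None,fx=f,fy=f,interpolation=cv2.INTER_CUBIC)*1.6,0,255).astype(np.uint8)[:,:,::-1]
cv2.imwrite("pics/f.png",np.hstack([cr(S,180,140,120,140,4),cr(T,110,190,80,140,4)]))
print(bot.read_clock(), [(np.round(d["bbox"]),d["confidence"]) for d in bot.search_frame("side","key_hole")],[(np.round(d["bbox"]),d["confidence"]) for d in bot.search_frame("side","shackle_top")])
E
```

```text
0.7505218474452816 [ 0.607  -0.5079  0.5589]
False [0.5253 0.2784 0.207 ] [-0.2972  0.092   0.3868]
23.725 [(array([184., 210.,  11.,  26.]), 0.8), (array([218., 152.,  22.,  41.]), 0.73), (array([251., 192.,  19.,  34.]), 0.67), (array([224., 226.,  13.,  29.]), 0.55)] []
```

View pics/f.png

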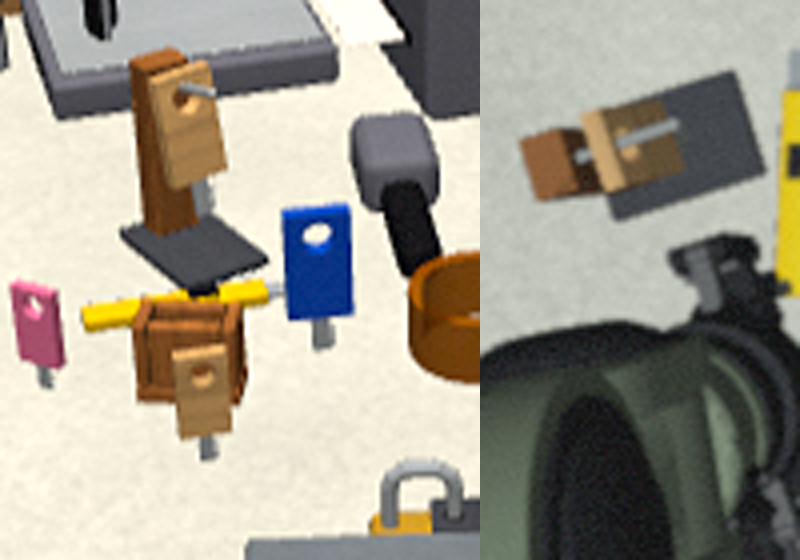

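The key hangs on the peg, which comes through the hole at side (195,90) and top (650,135), and the gripper is clear. The shackle is down at (422,465), and the bystanders in view are unmoved. I'll hand the job in.

```bash
python3 -c "
from cell import bot
bot.close_job()"
```

```text
the job is handed in; nothing more can be done
```

The padlock is locked and the key hangs on the stand's peg. I handed the job in at about 24 s of the 61 s allowed.

- **Padlock:** I pressed the shackle down with the shut fingers until the tool was at about 138 mm above the table, meeting roughly 8 N there. Later pictures show the crown about 7 pixels lower than at the start, which matches the full 18 mm travel, and it stayed down.
- **Key:** I took the large wooden key from the block, slid it along the peg with no contact force, and felt the hole rest on the peg after lowering 6 mm. I then let go. The last picture shows the peg through the hole, with the gripper clear.
- **Other things:** everything in the last picture's view (blue, pink and small wooden keys, cutter, tape) looked unmoved. I did not check the scanner, the spare lock and the parcel on the lid again after the key work.

Two checks did not come out cleanly. The network reported no shackle in the last picture, so I judged it by eye. My early measurement of the key's height was about 5 to 10 mm above what the description implied. I corrected this on the way by looking again with the key in the gripper.

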